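Spot plate from the draining rack to the level rack

ROBOT

A 6-joint arm with a two-finger parallel gripper is mounted at the origin on the work surface. World frame = base frame: x ahead of the robot, y to its left, z up, the work surface at z = 0. Lengths are in m, angles in rad, forces in N, time in s.
With the tool pointing down it reaches from about 0.25 to 0.725 m from the base axis. Payload 4 kg.
Tool frame: the origin (TCP) lies at the very end of the fingers, on their centre line; the grasp point (between the pads) lies 19 mm behind it; z points along the fingers, y is the line along which they close (so a half turn about z gives the same grasp; the last joint's range is limited). The gripper opens to 85 mm and grips with 20 to 120 N. Pads are 22 mm wide; open, the fingers measure 114 mm over their backs; the gripper's body (76 mm by 85 mm) begins 54 mm behind the grasp point. The pads swing forward as they close: fully open they stand 13 mm farther back than shut.
Start: joints at [1.248, 0.241, 0.005, 1.335, 0, 1.571], TCP at [0.159, 0.474, 0.231] pointing down, gripper open.
Joint ranges: [-2.72, 2.72], [-1.05, 1.87], [-1.09, 1.28], [-1.99, 2.15], [-1.42, 1.44], [-3.14, 3.14]. Speed limits (rad/s): [2.79, 2.79, 3.14, 3.14, 3.14, 3.14].

INTERFACE

Orientations are given as a unit quaternion [x, y, z, w].
In Python, from workcell import bot, vision, workorder, boxes_of gives the robot as it stands.
- The arm moves only by the tool send_rows, never from a script. Its argument "motion" is text: rows parted by semicolons, each of 5 numbers parted by spaces: the closure, from -1 (fully open) to 1 (shut), so that 0 is half open, then the shift along the tool's x, y, z in cm, then the turn about the tool's z in rad. In form: claw x y z twist; .... A call has 1 to 5 rows; each row is the pose to reach, as a shift and turn from the pose commanded when the call began, along the tool's axes at that moment; what a row does not reach only later rows make up. A row lasts 1/10 s, in which the tool goes at most 50 mm and 8.59 degrees, less where a joint would pass 70% of its speed; a pose out of reach is approached as far as the arm can. A call with a gripper value outside its range is refused whole. The fingers move at their own pace and stop on an object; the grip force is fixed at half the most. Time passes only in rows, so rows that repeat a pose let the fingers close. It gives the time, the measured TCP pose, the force, the opening and the grip force at its end, in the units of the state.
- bot.get_obs(): the state, without advancing time (a new reading comes with each control period).
- vision.camera(name): name is "side" or "top" or "wrist"; returns the picture (420x560x3 uint8, red, green, blue); there is no depth.
- vision.camera_model(name): a dict with "fov_y" (degrees; the focal length in pixels is half the picture's height over the tangent of half this angle, whatever the lens; pixels are square), "cx", "cy" (the principal point, pixels), "k1" (the pictures are not rectified: a ray, as slopes to the right and down, at radius r is drawn at 1 + k1 r^2 times it, then the intrinsics apply), "world_from_camera" (4x4, takes a point from camera to world coordinates); the wrist camera has in their place "hand_eye" (4x4, takes a point from camera to tool coordinates, whose origin is the TCP and whose axes are the flange's). Camera axes: x right, y down, z forward; pixel columns grow to the right and rows downward; lengths in m; the calibration is good to about 2 mm. A picture is of the moment at which its call begins: read the wrist's pose just before it. camera_model takes no time and is no camera call.
- workorder.job_done(): hands the job in; it is judged then, once.
Trained networks look in the newest picture that a camera, given by its name, has taken for a name from the list of things; names that differ only in an ending like _2 or _b are one class to them, and where a whole thing is asked for, a point or a joint stands for the part that bears it (a point fixed in the world has none). Each returns a list of dicts, best first, with "conf" (0 to 1); they miss things now and then, are a little off and sometimes report something else, mostly with a low value. They report only what shows in the picture. A call takes as long as a camera call. They do not tell look-alikes from the thing itself.
- boxes_of(camera, target): "rect" ([centre column, centre row, width, height] in pixels, round what is visible of it).
The state is a dict: "clock": time; "joint_pos": joint angles; "joint_vel": joint speeds; "tau": joint torques, N m; "eef_pos": TCP position; "tool_rot": TCP orientation; "ft_force": force on the tool from outside, world axes, zero at the start; "ft_torque": the same for the moment, N m; "grip_width": finger opening in m; "grasp_force": force on a finger pad.
Only numpy, scipy, OpenCV 4.12 (cv2) and the standard library are available. Lean on these libraries where they do the work, as an engineer would, in place of code of your own. Each camera call takes 0.05 s, during which the arm holds its last target. There are 200 camera calls.

TASK

Pick up the cranked spatula, slide its blade between the rails of the sloping draining rack under the dark spot plate, and lift the plate off; carry it on the blade to the level rack and gently set it down there, centred and square, its long sides running across the two rails. Then draw the spatula out and lay it back on the cork mat, blade flat down. Do not touch the plate with the gripper, do not let it fall, and leave everything else on the bench where it is.

Things in the scene. Friction and masses are not known exactly. Their poses are not given: they have to be found in the camera images.
- spatula: Cranked steel spatula, black handle, 105 g. Origin: on the blade's underside; x to the blade's tip, z up. Flat blade 40 mm wide (y), 2.5 mm thick, from x = -45 to +50 mm. At its rear a 14 mm wide neck rises backwards to x = -75, z = 50 mm; the handle runs on from there, parallel to the blade. It starts on the mat, standing on its blade, handle in the air towards the robot; it balances so.
- spatula_grip (a point): Middle of the spatula's handle, at x = -112, z = 55 mm in the spatula's frame, axes as the spatula's. The handle is 80 mm long (x), 18 mm wide (y, the way to pinch it) and 20 mm high (z).
- spot_plate: Dark porcelain spot plate with twelve shallow round wells, 70 (x) x 92 (y) x 8 mm, 60 to 100 g. Origin: centre of its underside; z out of its welled top. It starts lying on the draining rack's sloping rails, its lower 92 mm edge against two small stops: its x axis points away from the robot and 30 degrees up.
- drain_rack: Sloping steel rack, fixed. Origin on the bench below drain_seat; x away from the robot, z vertical. Two rails (y 27 to 43 mm either side of the middle) rise towards +x at 30 degrees, from 46 mm below the seat's middle to 64 mm above it along the slope; each has a stop 37 to 43 mm down the slope, 6 mm proud. The 54 mm gap between is open at the lower end and down to an 8 mm high foot bar at x = 60 mm.
- drain_seat (a point): Middle of the draining rack's seat, on the plane of the rails' upper faces, 140 mm above the bench; axes level, as drain_rack.
- cool_rack: Level steel rack, fixed. Origin: on the bench under its middle; x along the rails, away from the robot. Two level rails 120 mm long (x), y 27 to 43 mm either side of the middle, tops 40 mm above the bench. The 54 mm gap is open at the ends and down to a 6 mm high foot bar at x = 54 mm, so a blade can sink between the rails and be drawn out towards -x.
- cool_seat (a point): Middle of the level rack at the height of the rails' tops (40 mm), where the middle of the plate's underside belongs; axes as cool_rack.
- mat: Cork mat, 240 (x) x 100 (y) x 3 mm, fixed to the bench. Origin: centre of its underside. The spatula starts on it and goes back on it, the middle of its blade over the mat.
- jar1: Bystander: closed glass jar with a white lid, 68 mm across, 100 mm high; origin at the centre of its underside.
- jar2: Bystander: a second jar like jar1; origin at the centre of its underside.
- jar3: Bystander: a third jar like jar1; origin at the centre of its underside.
- beaker: Bystander: open glass beaker, 72 mm across, 90 mm high; origin at the centre of its underside.
- marker: Bystander: flat-sided yellow marker pen lying along its x axis, 120 x 14 x 12 mm; origin at the centre of its underside.
- calculator: Bystander: black pocket calculator, 150 x 75 x 14 mm; origin at the centre of its underside.
- foam_block: Bystander: white foam block, 150 x 120 x 110 mm; origin at the centre of its underside.
- cork_tube: Bystander: upright cork cylinder, 44 mm across, 130 mm high; origin at the centre of its underside.
Things that resemble listed ones, but are neither listed nor needed, are in the scene too. Leave any pink or yellow look-alike of the spatula alone. What is shaped like the spot_plate but yellow is not meant.

How it is judged:
By the outcome, as a careful person would: the job done as asked, in the order asked, and still so for the second after the job is handed in, with the robot touching nothing.
It also fails if it takes over 67 s, if anything falls off the work surface, if the arm or the gripper's body presses on something with over 40 N, if the wrist force passes 120 N, or if a joint passes its speed limit or range.

## Working session

There is one attempt and no reset: what is moved stays moved. The work goes in short steps, Python scripts to look and compute and a tool call to move; the robot and the scene stay as the last step left them, time stands still between calls to the robot, and variables do not carry over. Pictures are saved under pics/ and viewed, at most 10 in all, crops included, and the job is handed in when it is done.

Besides the shell and the picture viewer there is one more tool, called after "Call:" as name(argument=value, ...) on one line, values as JSON. send_rows: Moves the arm, as the interface text tells. Its arguments: {"type":"object","properties":{"motion":{"type":"string"}},"required":["motion"]}

```bash
ls; mkdir -p pics
python3 - <<'E'
from workcell import bot, vision, workorder, boxes_of
import cv2,json,numpy as np
np.set_printoptions(precision=4,suppress=True)
print(bot.get_obs())
ims=[]
for c in ["top","side"]:
    im=vision.camera(c); cv2.imwrite(f"pics/{c}0.png",im[...,::-1])
    print(c,vision.camera_model(c))
    for t in ["spatula","spot_plate","drain_rack","cool_rack","mat"]:
        print(t,[(np.round(d["rect"],1).tolist(),round(d["conf"],2)) for d in boxes_of(c,t)])
print(vision.camera_model("wrist"))
E
```

```text
pics
{'clock': 0.0, 'joint_pos': array([1.248 , 0.2414, 0.0037, 1.3352, 0.    , 1.5708]), 'joint_vel': array([ 0.0008,  0.001 , -0.0015, -0.0005,  0.0014,  0.0009]), 'tau': array([  0.0003, -37.2318,  25.2408,   0.017 ,  -0.0001,  -0.    ]), 'eef_pos': array([0.1584, 0.4736, 0.2304]), 'tool_rot': array([ 0.1607,  0.987 , -0.001 , -0.0002]), 'ft_force': array([-0.3286, -0.6112,  0.3431]), 'ft_torque': array([0.0165, 0.0306, 0.0287]), 'grasp_force': 0.0, 'grip_width': 0.08545969747666102}
top {'fov_y': 44.5990062346632, 'cx': 276.89827497361546, 'cy': 208.45896600640745, 'k1': 0.06699600556121921, 'world_from_camera': array([[-0.0146, -0.9883,  0.1517,  0.2698],
       [-0.9999,  0.0142, -0.0034, -0.0213],
       [ 0.0012, -0.1517, -0.9884,  1.603 ],
       [ 0.    ,  0.    ,  0.    ,  1.    ]])}
spatula [([260.1, 217.1, 16.1, 56.9], 0.67), ([370.8, 300.9, 33.4, 64.9], 0.6), ([173.8, 318.1, 62.7, 19.5], 0.58), ([107.4, 204.2, 27.6, 19.5], 0.55)]
spot_plate [([152.6, 210.8, 33.4, 38.4], 0.91), ([182.2, 163.4, 33.5, 26.8], 0.64)]
drain_rack [([185.4, 163.2, 35.7, 49.1], 0.77), ([244.8, 1
[... 474 characters left out ...]
[([273.6, 228.8, 66.6, 23.5], 0.89), ([408.6, 183.7, 10.1, 5.8], 0.65), ([350.3, 328.3, 32.8, 68.2], 0.62)]
spot_plate [([212.6, 307.2, 28.6, 17.6], 0.81), ([191.0, 233.4, 37.6, 35.1], 0.56)]
drain_rack [([189.3, 254.8, 54.8, 77.1], 0.58)]
cool_rack [([263.8, 186.8, 39.9, 34.1], 0.88), ([272.2, 232.6, 66.2, 18.3], 0.5), ([191.1, 233.2, 37.8, 33.0], 0.15)]
mat [([269.0, 238.7, 84.2, 32.3], 0.96)]
{'fov_y': 69.96961897330989, 'cx': 275.54943833435686, 'cy': 212.2389614097384, 'k1': -0.06050276429664518, 'hand_eye': array([[-0.0007, -0.9623, -0.272 ,  0.0694],
       [ 1.    , -0.0006, -0.0006,  0.0003],
       [ 0.0004, -0.272 ,  0.9623, -0.1415],
       [ 0.    ,  0.    ,  0.    ,  1.    ]])}
```

Run:
```python
import cv2
a=cv2.imread("pics/top0.png")[70:370,60:430]; cv2.imwrite("pics/topc.png",cv2.resize(a,(740,600),interpolation=cv2.INTER_CUBIC))
a=cv2.imread("pics/side0.png")[130:380,130:460]; cv2.imwrite("pics/sidec.png",cv2.resize(a,(792,600),interpolation=cv2.INTER_CUBIC))
```

```text
(no output)
```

View pics/topc.png

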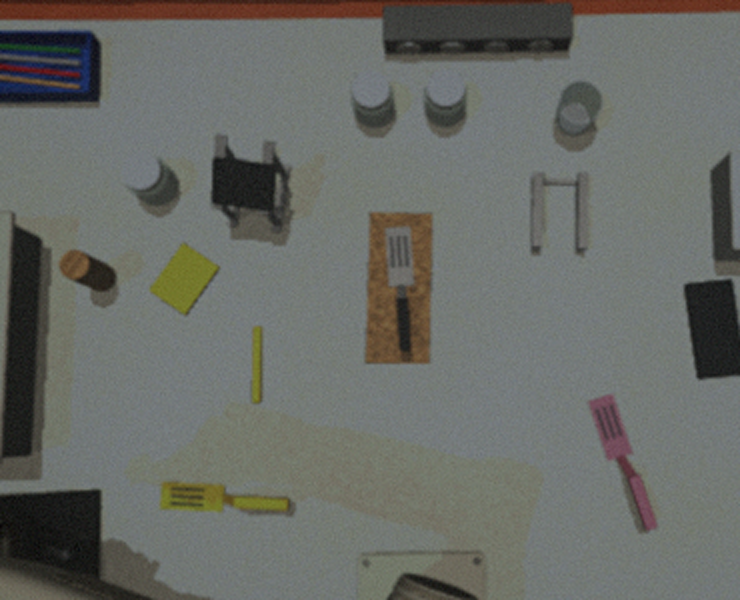

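View pics/sidec.png

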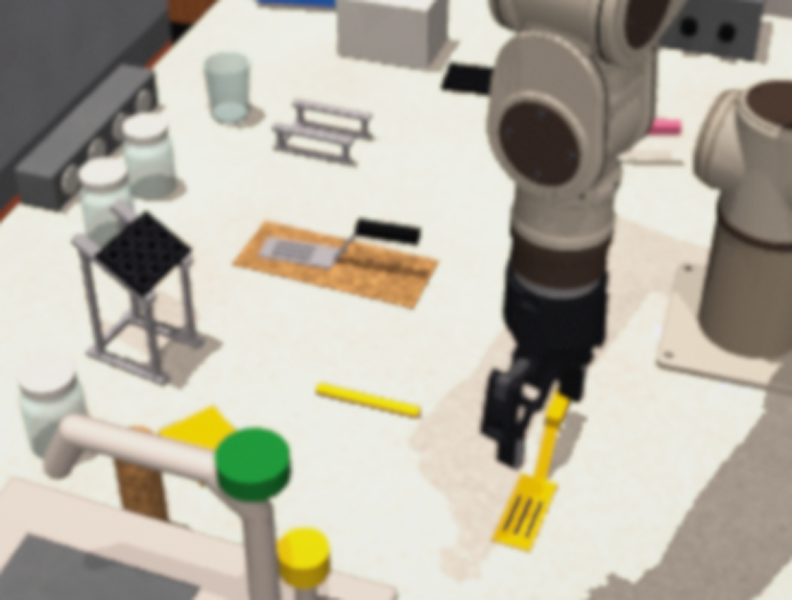

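The top view shows three spatula candidates in full-frame pixels: steel with a black handle on the mat (260,217), pink (371,301) and yellow (174,318). The steel one on cork fits. For the plate, the dark welled one on the sloping rack (182,163) fits, not the yellow one (152,211). The enlarged crops confirm both. The cool rack is at (340,177).

```bash
cat > h.py <<'E'
import numpy as np, cv2
from scipy.spatial.transform import Rotation as R
from workcell import bot, vision, boxes_of
np.set_printoptions(precision=4,suppress=True)
def pose():
    o=bot.get_obs(); T=np.eye(4); T[:3,:3]=R.from_quat(o["tool_rot"]).as_matrix(); T[:3,3]=o["eef_pos"]; return T
def cam(name,T=None):
    m=vision.camera_model(name); f=210/np.tan(np.radians(m["fov_y"]/2))
    W=m["world_from_camera"] if name!="wrist" else T@m["hand_eye"]
    return f,m["cx"],m["cy"],m["k1"],W
def proj(c,P):
    f,cx,cy,k,W=c; p=(np.atleast_2d(P)-W[:3,3])@W[:3,:3]; s=p[:,:2]/p[:,2:]
    s=s*(1+k*(s**2).sum(1,keepdims=True)); return s*f+[cx,cy]
def back(c,uv,z):
    f,cx,cy,k,W=c; d=(np.atleast_2d(uv)-[cx,cy])/f; s=d.copy()
    for _ in range(20): s=d/(1+k*(s**2).sum(1,keepdims=True))
    r=np.c_[s,np.ones(len(s))]@W[:3,:3].T
    return W[:3,3]+r*((z-W[2,3])/r[:,2])[:,None]
def snap(n):
    T=pose(); im=vision.camera("wrist"); cv2.imwrite(f"pics/{n}.png",im[...,::-1]); np.save(f"pics/{n}.npy",T); return T,im
E
python3 - <<'E'
from h import *
c=cam("top"); o=lambda a:np.array(a)/2+[60,70]
print("blade",back(c,o([(400,228),(400,283)]),.0055))
print("handle",back(c,o([(401,290),(405,352)]),.068))
print("mat",back(c,o([(370,213),(432,213),(365,362),(431,362)]),.003))
print("cool",back(c,o([(538,175),(583,175),(536,250),(580,250)]),.04))
print("drain upper end",back(c,o([(221,137),(270,141)]),.172))
print("plate mid",back(c,o([(244,184)]),.147))
E
```

```text
blade [[0.5945 0.0257 0.0055]
 [0.5061 0.0266 0.0055]]
handle [[0.4861 0.0233 0.068 ]
 [0.3922 0.0182 0.068 ]]
mat [[ 0.62    0.0734  0.003 ]
 [ 0.6186 -0.0255  0.003 ]
 [ 0.3827  0.0824  0.003 ]
 [ 0.3812 -0.0205  0.003 ]]
cool [[ 0.6689 -0.1923  0.04  ]
 [ 0.6677 -0.2626  0.04  ]
 [ 0.5496 -0.1857  0.04  ]
 [ 0.5486 -0.2537  0.04  ]]
drain upper end [[0.6974 0.2767 0.172 ]
 [0.6907 0.2065 0.172 ]]
plate mid [[0.634  0.2476 0.147 ]]
```

Call:
send_rows(motion="-1 -4.3 -1 -1 0; -1 -8.6 -2.1 -2 0; -1 -12.9 -3.1 -3 0; -1 -17.1 -4.2 -4 0; -1 -21.4 -5.2 -5 0")

```text
clock: 1.1
eef_pos: [0.3462, 0.3559, 0.2819]
tool_rot: [0.161, 0.987, 0.0, 0.0]
ft_force: [0.6, 0.7, -0.2]
grip_width: 0.0858
grasp_force: 0.0
```

Call:
send_rows(motion="-1 -4.3 -1 0 -0.08; -1 -8.6 -2.1 0 -0.16; -1 -12.9 -3.1 0 -0.24; -1 -17.1 -4.2 0 -0.323; -1 -21.4 -5.2 0 -0.323")

```text
clock: 1.6
eef_pos: [0.5328, 0.2385, 0.2815]
tool_rot: [-0.001, 1.0, 0.0, 0.0]
ft_force: [-0.4, 0.6, -0.0]
grip_width: 0.0856
grasp_force: 0.0
```

Run:
```python
from h import *
T,im=snap("w1"); print(T)
for t in ["spot_plate","drain_rack"]: print(t,[(np.round(d["rect"],1).tolist(),round(d["conf"],2)) for d in boxes_of("wrist",t)])
```

```text
[[-1.     -0.0014  0.0003  0.5328]
 [-0.0014  1.      0.0003  0.2385]
 [-0.0003  0.0003 -1.      0.2815]
 [ 0.      0.      0.      1.    ]]
spot_plate [([371.0, 167.7, 75.3, 77.6], 0.8), ([286.9, 296.9, 87.1, 77.1], 0.69)]
drain_rack [([286.6, 284.1, 92.7, 129.1], 0.72)]
```

View pics/w1.png

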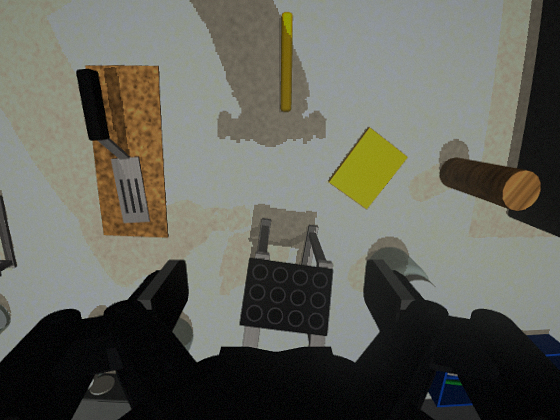

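The wrist view shows the dark plate at (287,297) on its rack, the spatula at about (112,150) on the mat and the yellow look-alike plate at (370,168). I'll fit the plate pose to its silhouette.

```bash
cat >> h.py <<'E'
from scipy.optimize import least_squares
def plate_corners(x,y,yaw,pitch=np.pi/6,z=.14,h=.008):
    r=R.from_euler("ZY",[yaw,-pitch]).as_matrix()
    L=np.array([[sx*.035,sy*.046,h] for sx,sy in((-1,-1),(-1,1),(1,1),(1,-1))])
    return L@r.T+[x,y,z]
def quad(mask):
    n,l,s,_=cv2.connectedComponentsWithStats(mask.astype(np.uint8)); i=1+np.argmax(s[1:,4])
    cs,_=cv2.findContours((l==i).astype(np.uint8),cv2.RETR_EXTERNAL,cv2.CHAIN_APPROX_NONE)
    h=cv2.convexHull(cs[0])
    for e in np.arange(2,30,.5):
        a=cv2.approxPolyDP(h,e,True)
        if len(a)<=4: break
    a=a[:,0].astype(float); pts=cs[0][:,0].astype(float)
    # refine by line fits to contour points near each side
    ln=[]
    for k in range(len(a)):
        p,q=a[k],a[(k+1)%len(a)]; d=(q-p)/np.linalg.norm(q-p); t=(pts-p)@d; L=np.linalg.norm(q-p)
        e=np.abs((pts-p)@[-d[1],d[0]]); m=(t>.12*L)&(t<.88*L)&(e<4)
        v=cv2.fitLine(pts[m].astype(np.float32),cv2.DIST_HUBER,0,.01,.01).ravel(); ln.append(v)
    out=[]
    for k in range(len(a)):
        u,v=ln[k-1],ln[k]; A=np.c_[u[:2],-v[:2]]; s=np.linalg.solve(A,v[2:]-u[2:]); out.append(u[2:]+s[0]*u[:2])
    return np.array(out)
def fit(c,q,f,x0):
    # match corners up to cyclic order by angle
    o=lambda a:a[np.argsort(np.arctan2(*(a-a.mean(0)).T[::-1]))]
    g=lambda x:(o(proj(c,f(x)))-o(q)).ravel()
    s=least_squares(g,x0); return s.x,np.sqrt((s.fun**2).mean())
E
python3 - <<'E'
from h import *
im=cv2.imread("pics/w1.png"); c=cam("wrist",np.load("pics/w1.npy"))
m=np.zeros(im.shape[:2],bool); m[245:342,236:342]=True
g=cv2.GaussianBlur(im,(3,3),0).max(2)
mk=m&(g<75); q=quad(cv2.morphologyEx(mk.astype(np.uint8),cv2.MORPH_CLOSE,np.ones((7,7))));print(q)
print(proj(c,plate_corners(.638,.247,0)))
print(fit(c,q,lambda x:plate_corners(*x),[.638,.247,0]))
print(fit(c,q,lambda x:plate_corners(x[0],x[1],x[2],z=x[3]),[.638,.247,0,.14]))
# spatula handle: top face
hm=np.zeros(im.shape[:2],bool); hm[60:150,70:112]=True
q=quad(hm&(g<50)); print("handle q",q, back(c,q,.068))
b=np.array([(112,160),(144,157),(150,221),(121,224)]); print("blade",back(c,b,.0055))
E
```

```text
[[323.2575 244.4613]
 [328.9682 335.9229]
 [238.6924 324.0651]
 [253.2139 246.9493]]
[[240.153  263.6034]
 [326.0042 263.6136]
 [328.373  332.3921]
 [238.4155 332.4566]]
(array([ 0.626 ,  0.2497, -0.0684]), np.float64(7.252340210380675))
(array([ 0.622 ,  0.2495, -0.0691,  0.147 ]), np.float64(7.178415703423577))
handle q [[ 75.7208  68.3578]
 [ 96.7614  70.4333]
 [108.7781 139.0798]
 [ 89.2    139.1233]] [[0.3956 0.0136 0.068 ]
 [0.3987 0.0382 0.068 ]
 [0.4746 0.0428 0.068 ]
 [0.4743 0.0187 0.068 ]]
blade [[0.5054 0.009  0.0055]
 [0.5017 0.0556 0.0055]
 [0.5951 0.0539 0.0055]
 [0.5999 0.0091 0.0055]]
```

Run:
```python
from h import *
im=cv2.imread("pics/w1.png"); c=cam("wrist",np.load("pics/w1.npy"))
g=cv2.GaussianBlur(im,(3,3),0).max(2)
print(g[246:262:2,265],g[300,232:256:2],g[300,322:342:2])
for th in (45,55,65):
  m=np.zeros(im.shape[:2],bool); m[245:342,236:342]=True
  k=cv2.morphologyEx((m&(g<th)).astype(np.uint8),cv2.MORPH_CLOSE,np.ones((9,9))); k=cv2.morphologyEx(k,cv2.MORPH_OPEN,np.ones((25,25)))
  q=quad(k); print(th,q.round(1).tolist())
  print(fit(c,q,lambda x:plate_corners(*x),[.638,.247,0]),fit(c,q,lambda x:plate_corners(x[0],x[1],x[2],z=x[3]),[.638,.247,0,.14]))
```

```text
[ 50  49  48  56  83 114 110  42] [152 153 152 152 153 113  30  27  26  27  26  33] [ 25  36  34  28  91 152 151 150 150 150]
45 [[248.6999969482422, 260.20001220703125], [330.1000061035156, 267.70001220703125], [326.20001220703125, 334.0], [242.10000610351562, 324.3999938964844]]
(array([ 0.6365,  0.2506, -0.1144]), np.float64(2.060268306801914)) (array([ 0.6454,  0.2512, -0.1125,  0.1253]), np.float64(0.5242955245382341))
55 [[248.5, 259.29998779296875], [330.0, 267.6000061035156], [326.79998779296875, 334.20001220703125], [242.1999969482422, 324.6000061035156]]
(array([ 0.6362,  0.2507, -0.1139]), np.float64(1.8900278306535694)) (array([ 0.6442,  0.2512, -0.1121,  0.1268]), np.float64(0.5890556695622475))
65 [[248.89999389648438, 259.29998779296875], [331.29998779296875, 267.5], [326.20001220703125, 334.29998779296875], [240.8000030517578, 324.6000061035156]]
(array([ 0.6362,  0.2506, -0.1249]), np.float64(1.5265056082062047)) (array([ 0.6428,  0.251 , -0.1234,  0.1292]), np.float64(0.37857934633422213))
```

Call:
send_rows(motion="-1 2 -4.5 0 0; -1 4 -9 0 0; -1 6 -13.5 0.5 0; -1 8 -18 2 0; -1 9.5 -21 3.5 0")

```text
clock: 2.25
eef_pos: [0.4347, 0.0288, 0.2466]
tool_rot: [-0.0, 1.0, 0.0, 0.001]
ft_force: [0.4, 0.2, -0.4]
grip_width: 0.0856
grasp_force: 0.0
```

Run:
```python
from h import *
T,im=snap("w2"); print(T)
```

```text
[[-1.     -0.0008  0.0016  0.4347]
 [-0.0008  1.      0.      0.0288]
 [-0.0016  0.     -1.      0.2466]
 [ 0.      0.      0.      1.    ]]
```

View pics/w2.png

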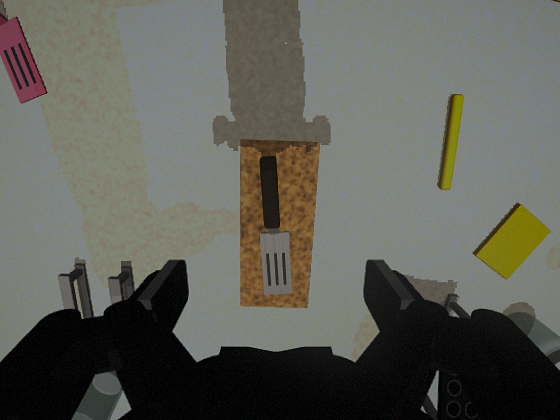

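The view shows the handle at (262–280, 156–229), the blade at (260–293, 233–294), and the cool rack's near rail ends at (72,272) and (120,268). Next I'll fit the spatula.

Run:
```python
from h import *
im=cv2.imread("pics/w2.png"); c=cam("wrist",np.load("pics/w2.npy"))
g=cv2.GaussianBlur(im,(3,3),0).max(2)
hsv=cv2.cvtColor(im,cv2.COLOR_BGR2HSV)
m=np.zeros(g.shape,bool); m[150:236,252:290]=True
q=quad(m&(g<70)); print("handle",q.round(1).tolist())
m=np.zeros(g.shape,bool); m[231:300,252:300]=True
k=(m&(hsv[...,1]<70)&(g>60)).astype(np.uint8); k=cv2.morphologyEx(cv2.morphologyEx(k,cv2.MORPH_CLOSE,np.ones((9,9))),cv2.MORPH_OPEN,np.ones((17,17)))
qb=quad(k); print("blade",qb.round(1).tolist()); 
B=back(c,qb,.0055); print(B,B.mean(0))
H=back(c,q,.068); print(H,H.mean(0))
def face(x,y,yaw,x0,x1,w,z):
    L=np.array([(a,b) for a,b in((x0,-w),(x0,w),(x1,w),(x1,-w))]); r=np.array([[np.cos(yaw),-np.sin(yaw)],[np.sin(yaw),np.cos(yaw)]])
    return np.c_[L@r.T+[x,y],np.full(4,z)]
print(fit(c,qb,lambda p:face(*p,-.045,.05,.02,.0055),[.55,.03,0]))
print(fit(c,q,lambda p:face(*p,-.152,-.072,.009,.068),[.55,.03,0]))
# mat
m=np.zeros(g.shape,bool); m[130:312,230:330]=True
k=(m&(hsv[...,1]>100)).astype(np.uint8); k=cv2.morphologyEx(k,cv2.MORPH_CLOSE,np.ones((41,41)))
qm=quad(k); print("mat",back(c,qm,.003)[:,:2].round(3).tolist())
```

```text
handle [[258.70001220703125, 149.0], [275.5, 157.1999969482422], [279.6000061035156, 229.89999389648438], [263.70001220703125, 227.8000030517578]]
blade [[287.6000061035156, 232.0], [290.70001220703125, 293.0], [263.79998779296875, 293.0], [259.8999938964844, 232.0]]
[[0.5017 0.0453 0.0055]
 [0.595  0.0509 0.0055]
 [0.595  0.0121 0.0055]
 [0.5017 0.008  0.0055]] [0.5483 0.0291 0.0055]
[[0.3872 0.0114 0.068 ]
 [0.3957 0.029  0.068 ]
 [0.4768 0.0336 0.068 ]
 [0.4744 0.0158 0.068 ]] [0.4335 0.0224 0.068 ]
(array([0.5459, 0.0289, 0.046 ]), np.float64(0.7823012350574605))
(array([0.5452, 0.0265, 0.0373]), np.float64(2.707198657289563))
mat [[0.38, -0.016], [0.383, 0.083], [0.621, 0.075], [0.616, -0.023]]
```

Call:
send_rows(motion="-1 -1 -4.8 0 0; -1 -2 -9.6 0 0; -1 -3 -14.4 0 0; -1 -4 -19.2 0 0; -1 -5 -24 0 0")

```text
clock: 2.8
eef_pos: [0.4868, -0.2106, 0.2468]
tool_rot: [-0.001, 1.0, 0.0, 0.0]
ft_force: [1.1, 1.3, 0.0]
grip_width: 0.0857
grasp_force: 0.0
```

Call:
send_rows(motion="-1 -1 -0.5 0 0; -1 -1 -0.5 0 0; -1 -1 -0.5 0 0")

```text
clock: 3.1
eef_pos: [0.4963, -0.2138, 0.2462]
tool_rot: [-0.001, 1.0, 0.0, -0.0]
ft_force: [0.6, 0.4, 0.7]
grip_width: 0.0853
grasp_force: 0.0
```

Run:
```python
from h import *
T,im=snap("w3"); print(T)
im=vision.camera("side"); cv2.imwrite("pics/side1.png",im[...,::-1])
```

```text
[[-1.     -0.0015 -0.0009  0.4963]
 [-0.0015  1.      0.0009 -0.2138]
 [ 0.0009  0.0009 -1.      0.2462]
 [ 0.      0.      0.      1.    ]]
```

View pics/w3.png

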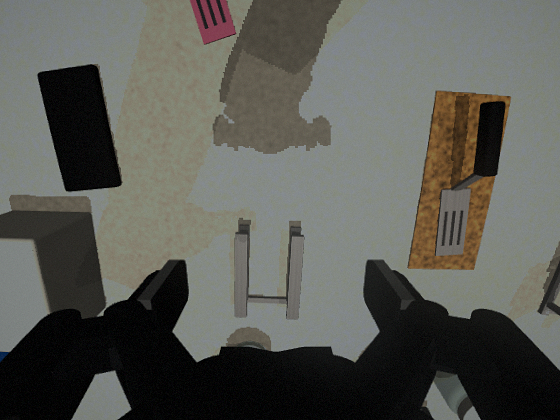

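The cool rack's light rail tops run from about (240,235) to (241,317) and from (296,235) to (293,319). I'll refine the edges numerically.

Run:
```python
from h import *
im=cv2.imread("pics/w3.png"); c=cam("wrist",np.load("pics/w3.npy"))
g=cv2.GaussianBlur(im,(3,3),0).astype(int).mean(2)
for r in (245,275,305): print(r,g[r,228:254].astype(int),g[r,280:308].astype(int))
print(g[214:242,241].astype(int),g[310:326,241].astype(int)); print(g[214:242,295].astype(int),g[310:326,292].astype(int))
# model projection
for P in [(.608,-.224,0.)]:
  x,y,w=P; L=np.array([(a,b,.04) for b in(.043,.027,-.027,-.043) for a in(-.06,.06)])+[x,y,0]; print(proj(c,L).round(1).tolist())
```

```text
245 [135 132 127 124 125 119 108 106 110 111 113 113 113 114 115 115 114 116
 108  82  69  86 118 134 134 135] [131 130 129 128 127 129 132 121  91  64  68  99 115 114 115 117 116 116
 116 115 113 114 112 114 128 136 136 134]
275 [136 135 132 130 129 124 115 109 108 108 111 111 109 108 109 111 112 112
 100  71  73 111 132 134 135 135] [127 128 128 129 131 119  89  66  66  89 107 111 112 113 113 111 111 111
 111 112 110 111 127 137 137 136 136 136]
305 [134 133 133 132 133 128 113 103 102 103 104 104 104 104 105 105 105  95
  88 111 132 135 133 133 133 132] [128 128 129 128 128 126 105  86  97 107 106 106 105 104 105 107 107 106
 108 118 130 134 132 131 131 132 132 133]
[126 127 125 109  85  78  82  84  83  74  60  56  60  63  60  55  49  46
  47  57  80  99 103 101 101 101 101 105] [102 102 101 100 100 101 103 113 128 133 133 133 133 134 134 135]
[134 135 135 135 137 136 123 104  95  95  93  88  74  66  70  75  72  63
  53  49  49  60  86 112 120 119 118 117] [105 105 104 104 103 103 103 101 104 117 131 135 134 133 131 131]
[[302.0, 230.3], [299.6, 314.7], [288.9, 230.3], [287.7, 314.8], [244.8, 230.3], [247.4, 314.7], [231.8, 230.3], [235.6, 314.6]]
```

Run:
```python
from h import *
c=cam("wrist",np.load("pics/w3.npy"))
r=[245,275,305]; lo=[233.5,233.5,233.7]; li=[246.5,246.3,245]; ri=[290.5,288.7,287.5]; ro=[303.5,301.8,299.2]
P=[back(c,np.c_[k,r],.04)[:,:2] for k in(lo,li,ri,ro)]
for p in P: print(p.round(4).tolist(), np.polyfit(p[:,0],p[:,1],1))
m=sum(P)/4; print("mid",m,np.polyfit(m[:,0],m[:,1],1))
print("ends",back(c,[(241,234.3),(295,236.2),(241,317.7),(292,319)],.04))
```

```text
[[0.5674, -0.2657], [0.6088, -0.2673], [0.6531, -0.2689]] [-0.0374 -0.2444]
[[0.5674, -0.2495], [0.6087, -0.2508], [0.653, -0.2538]] [-0.0512 -0.2201]
[[0.5673, -0.1948], [0.6086, -0.1964], [0.6529, -0.1974]] [-0.0309 -0.1774]
[[0.5673, -0.1786], [0.6087, -0.1796], [0.6529, -0.1819]] [-0.0386 -0.1565]
mid [[ 0.5673 -0.2221]
 [ 0.6087 -0.2235]
 [ 0.653  -0.2255]] [-0.0395 -0.1996]
ends [[ 0.5532 -0.2559  0.04  ]
 [ 0.5557 -0.1894  0.04  ]
 [ 0.6728 -0.2598  0.04  ]
 [ 0.6747 -0.191   0.04  ]]
```

Call:
send_rows(motion="-1 1.2 4.7 1 -0.01; -1 2.5 9.4 2 -0.02; -1 3.7 14.2 4 -0.03; -1 5 18.9 6 -0.04; -1 6.2 23.6 8 -0.05")

```text
clock: 3.7
eef_pos: [0.435, 0.0158, 0.1696]
tool_rot: [-0.026, 1.0, 0.0, 0.001]
ft_force: [0.6, -0.2, -0.8]
grip_width: 0.0851
grasp_force: 0.0
```

Call:
send_rows(motion="-1 0 0 2 0; -1 0 0 5 0; -1 0 0 8 0; -1 0 0 10 0; -1 0 0 10 0")

```text
clock: 4.2
eef_pos: [0.4332, 0.0142, 0.0676]
tool_rot: [-0.026, 1.0, 0.0, -0.003]
ft_force: [-0.7, -0.7, -0.2]
grip_width: 0.0854
grasp_force: 0.0
```

Call:
send_rows(motion="-1 -0.1 0.8 1 0; -1 -0.1 0.8 2.9 0; -1 -0.1 0.8 2.9 0; 0 -0.1 0.8 2.9 0; 1 -0.1 0.8 2.9 0")

```text
clock: 4.7
eef_pos: [0.4381, 0.0214, 0.0417]
tool_rot: [-0.025, 1.0, 0.0, 0.001]
ft_force: [-0.9, 1.1, 0.2]
grip_width: 0.0589
grasp_force: 0.0
```

Call:
send_rows(motion="1 0 0 0 0; 1 0 0 0 0; 1 0 0 0 0; 1 0 0 0 0; 1 0 0 0 0")

```text
clock: 5.2
eef_pos: [0.4375, 0.0209, 0.0409]
tool_rot: [-0.025, 1.0, -0.0, 0.0]
ft_force: [-0.1, -0.3, 2.9]
grip_width: 0.017
grasp_force: 61.8
```

Call:
send_rows(motion="1 0 0 -0.5 0; 1 0 0 -2 0; 1 0 0 -4.5 0; 1 0 0 -7 0; 1 0 0 -9 0")

```text
clock: 5.7
eef_pos: [0.4369, 0.0213, 0.1317]
tool_rot: [-0.025, 1.0, 0.0, -0.0]
ft_force: [-0.5, -0.0, -1.3]
grip_width: 0.0167
grasp_force: 61.4
```

Call:
send_rows(motion="1 0 0 -1 0; 1 0 0 -2 0; 1 0 0 -2 0; 1 0 0 -2 0; 1 0 0 -2 0")

```text
clock: 6.2
eef_pos: [0.4363, 0.0211, 0.1495]
tool_rot: [-0.025, 1.0, -0.0, -0.001]
ft_force: [0.2, 0.7, -0.8]
grip_width: 0.0172
grasp_force: 61.5
```

Run:
```python
from h import *
print(pose()[:3,3]); vision.camera("top"); print(pose()[:3,3])
T=pose()
a=vision.camera("side"); cv2.imwrite("pics/side2.png",a[...,::-1]); print(pose()[:3,3])
t=vision.camera("top"); cv2.imwrite("pics/top2.png",t[...,::-1])
np.save("pics/s2.npy",T)
b=cv2.resize(a[120:270,200:400,::-1],(800,600),interpolation=cv2.INTER_CUBIC)
# predicted blade corners: grip=TCP+19mm back; level
x,y,z=T[:3,3]; yaw=.05
g=np.array([x,y,z+.019]); r=R.from_euler("z",yaw).as_matrix()
L=np.array([(-.045,-.02,0),(-.045,.02,0),(.05,.02,0),(.05,-.02,0)])-[-.108,0,.055]
p=(proj(cam("side"),L@r.T+g)-[200,120])*4
cv2.polylines(b,[p.astype(np.int32)],True,(0,0,255),1); cv2.imwrite("pics/s2c.png",b)
```

```text
[0.4363 0.0211 0.1495]
[0.4364 0.0211 0.1496]
[0.4364 0.0211 0.1497]
```

View pics/s2c.png

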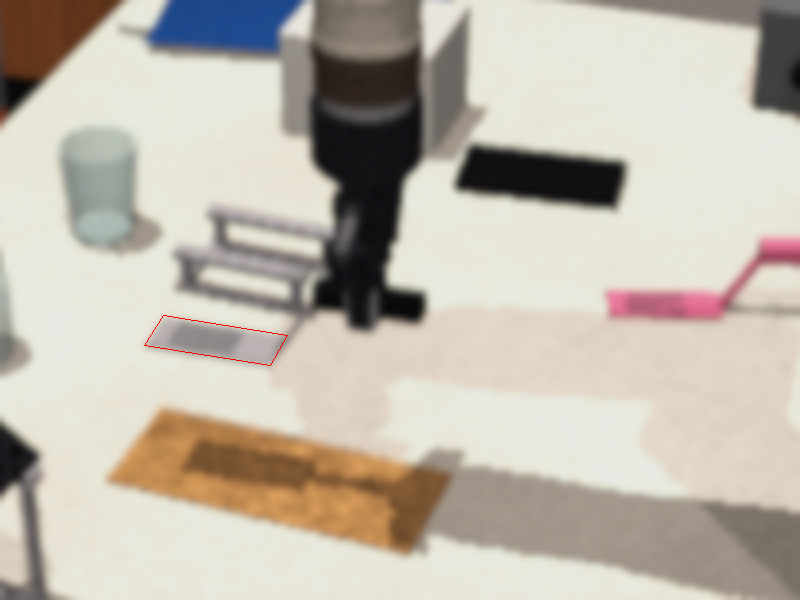

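The overlay fits the blade exactly, so it is level and the offset is known. Now to the drain rack.

Call:
send_rows(motion="1 0.5 2 0 0; 1 1 6 0.1 0; 1 1 10 0.2 0; 1 1 14 0.3 0; 1 1 18 0.3 0")

```text
clock: 6.85
eef_pos: [0.4176, 0.2018, 0.1471]
tool_rot: [-0.025, 1.0, -0.0, -0.0]
ft_force: [0.4, 0.1, -0.1]
grip_width: 0.017
grasp_force: 61.5
```

Call:
send_rows(motion="1 0 3 0 0.05; 1 0 6 0 0.1; 1 0 7.65 0 0.167; 1 0 7.65 0 0.167; 1 0 7.65 0 0.167")

```text
clock: 7.35
eef_pos: [0.4138, 0.2766, 0.147]
tool_rot: [0.057, 0.998, -0.001, -0.0]
ft_force: [-0.6, -0.1, -0.7]
grip_width: 0.0173
grasp_force: 61.5
```

Run:
```python
from h import *
T=pose(); print(T)
a=vision.camera("side"); cv2.imwrite("pics/side3.png",a[...,::-1]); t=vision.camera("top"); cv2.imwrite("pics/top3.png",t[...,::-1])
tx=T[:2,0]; yaw=np.arctan2(-tx[1],-tx[0]); print("yaw",yaw)
r=R.from_euler("z",yaw).as_matrix(); o=T[:3,3]+r@[.108,0,-.036]; print("spat",o)
L=np.array([(-.045,-.02,0),(-.045,.02,0),(.05,.02,0),(.05,-.02,0)])
def ov(img,n,c,off,s,sz):
    b=cv2.resize(img[off[1]:off[1]+sz[1],off[0]:off[0]+sz[0],::-1],None,fx=s,fy=s,interpolation=cv2.INTER_CUBIC)
    for P,col in((L@r.T+o,(0,0,255)),(plate_corners(.637,.2505,-.117),(0,255,0)),(plate_corners(.637,.2505,-.117,h=0),(255,255,0))):
        cv2.polylines(b,[((proj(c,P)-off+.5)*s).astype(np.int32)],True,col,1)
    return b
A=ov(a,"",cam("side"),(150,190),5,(120,80)); B=ov(t,"",cam("top"),(150,135),5,(80,80))
B=cv2.resize(B,(400,400)); A=cv2.resize(A,(600,400)); 
cv2.imwrite("pics/ov3.png",cv2.resize(np.hstack([A,B]),(800,320)))
```

```text
[[-0.9934  0.1147 -0.001   0.4138]
 [ 0.1147  0.9934 -0.0011  0.2766]
 [ 0.0009 -0.0012 -1.      0.147 ]
 [ 0.      0.      0.      1.    ]]
yaw -0.11494354334747399
spat [0.5211 0.2642 0.111 ]
```

View pics/ov3.png

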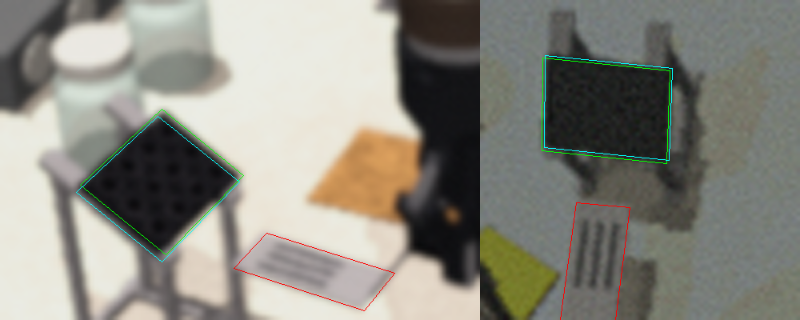

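Everything lines up in both cameras, so I'm inserting the blade.

Call:
send_rows(motion="1 -1.5 0 0 0; 1 -4 0 0 0; 1 -6.5 0 0 0; 1 -9 0 0 0; 1 -11 0 0 0")

```text
clock: 7.95
eef_pos: [0.525, 0.2623, 0.1476]
tool_rot: [0.059, 0.998, -0.0, 0.0]
ft_force: [0.4, -0.4, -1.1]
grip_width: 0.0168
grasp_force: 61.5
```

Call:
send_rows(motion="1 -1 0 0 0; 1 -1.5 0 0 0; 1 -1.5 0 0 0; 1 -1.5 0 0 0")

```text
clock: 8.35
eef_pos: [0.5376, 0.2621, 0.1475]
tool_rot: [0.058, 0.998, -0.0, -0.0]
ft_force: [-0.1, -0.5, -2.0]
grip_width: 0.0169
grasp_force: 61.5
```

Call:
send_rows(motion="1 0 0 -0.3 0; 1 0 0 -0.6 0; 1 0 0 -0.9 0; 1 0 0 -1.2 0; 1 0 0 -1.5 0")

```text
clock: 8.85
eef_pos: [0.5382, 0.2624, 0.1629]
tool_rot: [0.058, 0.998, 0.0, -0.0]
ft_force: [0.1, -0.2, -2.2]
grip_width: 0.0169
grasp_force: 61.4
```

Call:
send_rows(motion="1 0 0 -0.2 0; 1 0 0 -0.4 0; 1 0 0 -0.6 0; 1 0 0 -0.8 0; 1 0 0 -1 0")

```text
clock: 9.35
eef_pos: [0.5384, 0.2622, 0.1726]
tool_rot: [0.058, 0.998, -0.0, -0.0]
ft_force: [0.0, -0.6, -1.3]
grip_width: 0.0166
grasp_force: 61.4
```

```bash
cat > ov.py <<'E'
from h import *
import sys
def main(n,so=(150,190),to=(150,120),plate=None,sz=(120,90)):
    T=pose(); a=vision.camera("side"); t=vision.camera("top")
    cv2.imwrite(f"pics/side{n}.png",a[...,::-1]); cv2.imwrite(f"pics/top{n}.png",t[...,::-1])
    yaw=np.arctan2(-T[1,0],-T[0,0]); r=R.from_euler("z",yaw).as_matrix(); o=T[:3,3]+r@[.108,0,-.036]; print("spat",o,yaw)
    L=np.array([(-.045,-.02,.0025),(-.045,.02,.0025),(.05,.02,.0025),(.05,-.02,.0025)])
    H=np.array([(px*.035-.003,py*.046,.0105) for px,py in((-1,-1),(-1,1),(1,1),(1,-1))])
    out=[]
    for im,off,c in((a,so,cam("side")),(t,to,cam("top"))):
        b=cv2.resize(im[off[1]:off[1]+sz[1],off[0]:off[0]+sz[0],::-1],None,fx=5,fy=5,interpolation=cv2.INTER_CUBIC)
        for P,col in((L@r.T+o,(0,0,255)),(H@r.T+o,(0,255,0))):
            cv2.polylines(b,[((proj(c,P)-off+.5)*5).astype(np.int32)],True,col,1)
        out.append(b)
    b=np.hstack(out); cv2.imwrite(f"pics/ov{n}.png",cv2.resize(b,(800,int(800*b.shape[0]/b.shape[1]))))
E
python3 -c "from ov import *; main(4)"
```

```text
spat [0.6456 0.2496 0.1366] -0.11686552646520933
```

View pics/ov4.png

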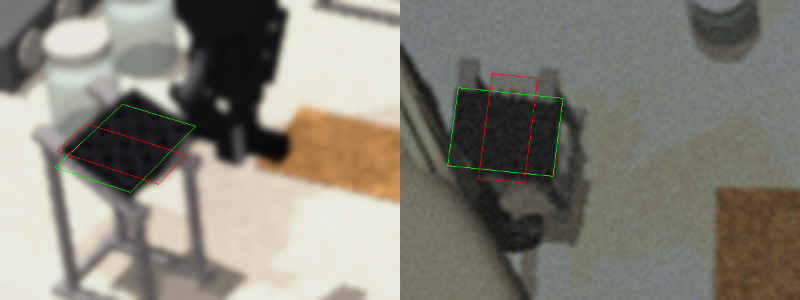

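The view shows the plate's lower edge up on the blade and the plate nearly level. I'm continuing the slow lift.

Call:
send_rows(motion="1 0 0 -0.2 0; 1 0 0 -0.4 0; 1 0 0 -0.6 0; 1 0 0 -0.8 0; 1 0 0 -1 0")

```text
clock: 9.95
eef_pos: [0.5384, 0.2623, 0.1827]
tool_rot: [0.058, 0.998, 0.0, -0.0]
ft_force: [-0.6, 0.5, -1.3]
grip_width: 0.0165
grasp_force: 61.4
```

Call:
send_rows(motion="1 0 0 -0.2 0; 1 0 0 -0.4 0; 1 0 0 -0.6 0; 1 0 0 -0.8 0; 1 0 0 -1 0")

```text
clock: 10.45
eef_pos: [0.5384, 0.2622, 0.1927]
tool_rot: [0.058, 0.998, -0.0, -0.0]
ft_force: [-0.3, -0.4, -1.2]
grip_width: 0.0172
grasp_force: 61.4
```

Call:
send_rows(motion="1 0 0 -0.3 0; 1 0 0 -0.8 0; 1 0 0 -1.4 0; 1 0 0 -2 0; 1 0 0 -2.6 0")

```text
clock: 10.95
eef_pos: [0.5386, 0.2623, 0.2193]
tool_rot: [0.058, 0.998, 0.0, 0.0]
ft_force: [0.4, 0.2, -1.9]
grip_width: 0.017
grasp_force: 61.3
```

Call:
send_rows(motion="1 0 0 -0.5 0; 1 0 0 -0.8 0; 1 0 0 -1 0; 1 0 0 -1 0; 1 0 0 -1 0")

```text
clock: 11.45
eef_pos: [0.5383, 0.2622, 0.2283]
tool_rot: [0.058, 0.998, -0.0, -0.0]
ft_force: [0.1, 0.3, -1.4]
grip_width: 0.0174
grasp_force: 61.4
```

```bash
python3 -c "
from ov import *; main(5,so=(150,160))"
```

```text
spat [0.6455 0.2496 0.1923] -0.1167256104958029
```

View pics/ov5.png

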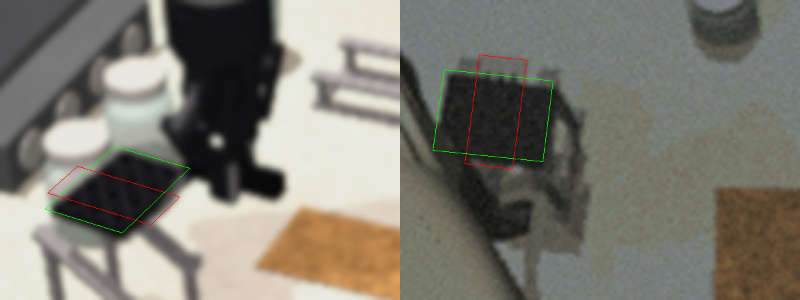

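Call:
send_rows(motion="1 0 -0.5 0 0; 1 -0.1 -1.5 0 0; 1 -0.2 -3 0 0; 1 -0.3 -5 0 0; 1 -0.5 -7.5 0 0")

```text
clock: 12.05
eef_pos: [0.5343, 0.1857, 0.2285]
tool_rot: [0.058, 0.998, -0.0, 0.0]
ft_force: [0.7, -0.3, -1.5]
grip_width: 0.0169
grasp_force: 61.4
```

Call:
send_rows(motion="1 -0.2 -3 0 0; 1 -0.4 -6 0 0; 1 -0.6 -9 0 0; 1 -0.8 -12 0 0; 1 -1 -15 0 0")

```text
clock: 12.55
eef_pos: [0.5264, 0.0346, 0.2288]
tool_rot: [0.059, 0.998, -0.0, 0.0]
ft_force: [1.5, 0.3, -0.8]
grip_width: 0.0169
grasp_force: 61.4
```

Call:
send_rows(motion="1 -0.2 -3 0 0; 1 -0.4 -6 0 0; 1 -0.6 -9 0 0; 1 -0.8 -12 0 0; 1 -1 -15 0 0")

```text
clock: 13.05
eef_pos: [0.5184, -0.1155, 0.2288]
tool_rot: [0.059, 0.998, -0.0, 0.0]
ft_force: [-0.2, 0.2, -2.4]
grip_width: 0.0172
grasp_force: 61.4
```

Call:
send_rows(motion="1 -0.2 -2.7 0 0; 1 -0.3 -5.2 0 0; 1 -0.4 -7.2 0 0; 1 -0.5 -8.7 0 0; 1 -0.6 -9.7 0 0")

```text
clock: 13.55
eef_pos: [0.5134, -0.2119, 0.2287]
tool_rot: [0.059, 0.998, -0.0, -0.0]
ft_force: [-0.1, -0.6, -1.1]
grip_width: 0.0171
grasp_force: 61.3
```

Call:
send_rows(motion="1 0 -0.5 0 -0.01; 1 -0.1 -0.8 0 -0.03; 1 -0.1 -1 0 -0.05; 1 -0.1 -1 0 -0.07; 1 -0.1 -1 0 -0.079")

```text
clock: 14.05
eef_pos: [0.5142, -0.2196, 0.2286]
tool_rot: [0.018, 1.0, 0.0, -0.0]
ft_force: [-0.1, 0.8, -0.8]
grip_width: 0.0171
grasp_force: 61.3
```

```bash
cat > pf.py <<'E'
from h import *
def run(n,zt=None,th=50,dbg=True):
    T=pose(); a=vision.camera("side"); t=vision.camera("top")
    yaw=np.arctan2(-T[1,0],-T[0,0]); r=R.from_euler("z",yaw).as_matrix(); o=T[:3,3]+r@[.108,0,-.036]
    z=o[2]+.0025 if zt is None else zt
    print("tcp",T[:3,3],"yaw",yaw,"spat",o)
    Q=[]
    for nm,im in(("side",a),("top",t)):
        cv2.imwrite(f"pics/{nm}{n}.png",im[...,::-1]); c=cam(nm)
        p=proj(c,plate_corners(o[0]-.006,o[1],yaw,0,z)); lo=p.min(0).astype(int)-6; hi=p.max(0).astype(int)+7
        g=cv2.GaussianBlur(im,(3,3),0).max(2); k=np.zeros(g.shape,np.uint8); k[lo[1]:hi[1],lo[0]:hi[0]]=g[lo[1]:hi[1],lo[0]:hi[0]]<(th if nm=="side" else 60)
        k=cv2.morphologyEx(cv2.morphologyEx(k,cv2.MORPH_CLOSE,np.ones((5,5))),cv2.MORPH_OPEN,np.ones((9,9)))
        q=quad(k); print(nm,q.round(1).tolist(),"pred",p.round(1).tolist())
        for fr in (0,1):
            f=(lambda x:plate_corners(x[0],x[1],x[2],0,z)) if not fr else (lambda x:plate_corners(x[0],x[1],x[2],x[3],z))
            s,e=fit(c,q,f,[o[0]-.006,o[1],yaw]+[0]*fr); rel=r.T@(np.r_[s[:2],z]-o); print(" fit",s,"rel",rel[:2],"dyaw",s[2]-yaw,"rms",round(e,2))
E
python3 -c "from pf import *; run(6)"
```

```text
tcp [ 0.5142 -0.2196  0.2286] yaw -0.03566863065381943 spat [ 0.6221 -0.2234  0.1926]
side [[270.0, 132.0], [270.0, 142.1999969482422], [255.0, 143.60000610351562], [255.0, 132.0]] pred [[277.2, 132.1], [266.3, 144.4], [245.8, 140.9], [257.4, 128.8]]
 fit [ 0.6119 -0.2196  0.3693] rel [-0.0104  0.0035] dyaw 0.40500953651287663 rms 2.59
 fit [ 0.6116 -0.2197  0.3596 -0.0374] rel [-0.0106  0.0034] dyaw 0.39525863269037376 rms 2.59
top [[353.6000061035156, 150.0], [347.5, 173.0], [330.79998779296875, 173.0], [331.3999938964844, 150.0]] pred [[363.1, 173.6], [330.1, 173.0], [330.3, 148.6], [363.1, 149.3]]
 fit [ 0.6154 -0.2071 -0.0905] rel [-0.0073  0.016 ] dyaw -0.054858996526639926 rms 4.98
 fit [ 0.6205 -0.2076 -0.042   0.7015] rel [-0.0022  0.0158] dyaw -0.00637028858862522 rms 4.84
```

```bash
cat > pf2.py <<'E'
from h import *
from scipy.optimize import differential_evolution
from scipy.ndimage import map_coordinates
def hullpts(c,x,y,yaw,z,pitch=0,n=12):
    P=np.vstack([plate_corners(x,y,yaw,pitch,z,h) for h in(0,.008)]); h=cv2.convexHull(proj(c,P).astype(np.float32))[:,0]
    m=h.mean(0); pts=[];nr=[]
    for k in range(len(h)):
        p,q=h[k],h[(k+1)%len(h)]; d=q-p; L=np.linalg.norm(d)
        if L<5: continue
        nn=np.array([d[1],-d[0]])/L; nn*=np.sign(nn@((p+q)/2-m))
        for s in np.linspace(.08,.92,n): pts.append(p+s*d); nr.append(nn)
    return np.array(pts),np.array(nr)
def est(n,z,x0,tcp,views=("side","top"),freepitch=False):
    ims={}
    for v in views:
        im=cv2.imread(f"pics/{v}{n}.png"); g=cv2.GaussianBlur(im,(3,3),0).max(2).astype(float)
        ims[v]=(np.clip(g,30,100),cam(v))
    smp=lambda g,p:map_coordinates(g,[p[:,1],p[:,0]],order=1)
    def con(v,x):
        g,c=ims[v]; p,nr=hullpts(c,x[0],x[1],x[2],z,x[3] if len(x)>3 else 0); return np.mean(smp(g,p+1.5*nr)-smp(g,p-1.5*nr)), np.mean(smp(g,p-2*nr)), np.mean(smp(g,p+2*nr))
    res={}
    for vs in [(v,) for v in views]+([views] if len(views)>1 else []):
        f=lambda x:-sum(con(v,x)[0] for v in vs)
        b=[(x0[0]-.02,x0[0]+.02),(x0[1]-.02,x0[1]+.02),(x0[2]-.2,x0[2]+.2)]+([(-.3,.3)] if freepitch else [])
        s=differential_evolution(f,b,seed=1,maxiter=60,popsize=12); print(vs,s.x,round(s.fun,1),[np.round(con(v,s.x),0).tolist() for v in vs])
    return s.x
E
python3 - <<'E'
from pf2 import *
est(6,.195,(.614,-.2225,-.036),None)
est(6,.195,(.614,-.2225,-.036),None,views=("side",),freepitch=True)
g=cv2.imread("pics/side6.png").max(2)
print(g[124:156:2,238:290:3])
g=cv2.imread("pics/top6.png").max(2)
print(g[140:182:3,322:372:3])
E
```

```text
('side',) [ 0.6149 -0.2307 -0.038 ] -39.7 [[40.0, 49.0, 100.0]]
('top',) [ 0.6163 -0.2252 -0.0457] -29.9 [[30.0, 62.0, 95.0]]
('side', 'top') [ 0.6159 -0.2255 -0.0554] -67.5 [[38.0, 48.0, 100.0], [30.0, 62.0, 95.0]]
('side',) [ 0.6132 -0.2329 -0.0879 -0.1426] -47.1 [[47.0, 47.0, 100.0]]
[[209 141 138 138 137 139 139 140 140 140 140 153 217 230 195  74  19  17]
 [172 139 138 140 139 139 140 141 141 141 140 190 229 230 141  17  22  21]
 [142 139 138 140 141 140 139 133 137 140 139 191 209 224 128  10  23  20]
 [136 128 131 134 137 137 128  74  85 105 120 137 153 166  97  48  34  20]
 [152 136 123 121 117 112  72  29  29  35  51  67 101 120 123 127  99  23]
 [222 216 197 181 158  94  32  24  22  27  25  29  33  92 140 143 132  60]
 [230 231 226 192 145  45  26  27  23  24  24  28  46 124 145 143 141 125]
 [230 230 205 167  68  26  25  28  22  24  24  22  84 140 145 143 143 144]
 [231 231 208 108  25  24  22  28  26  29  24  41 118 146 146 143 143 145]
 [231 231 229 127  69  35  25  24  28  21  33 102 139 145 144 138 144 146]
 [231 231 231 222 198 170 120  83  44  31 139 144 145 145 143 
[... 683 characters left out ...]
124  66  39  35  36  38  35  29  37  66 118  73 125  89 124]
 [125 121 122  67  32  33  38  32  38  29  37  84 114  86 115 107 121]
 [126 112 100  50  38  38  34  43  34  32  49 108 100 115  95 118 116]
 [120  93 106  43  34  33  35  33  40  37  68 118  69 124  99 109 110]
 [120 101 107  40  39  37  27  32  28  38  89 117 105 108 117 122 121]
 [125 107 109  45  30  35  36  37  39  49 120  90 127 104 109 118 123]
 [126  97 103  35  34  39  36  35  38  78 119  91 114 111 116 121 121]
 [121 106  62  54  45  49  33  38  40 109  91 112  98 109 112 115 121]
 [127 101  72  91  81  95  92  73  58 110  69 111 104 109 115 117 121]
 [126  98  67  62  86  94  96  44  80  89  88 100 113 114 113 113 117]]
```

Run:
```python
from pf2 import *
T,w=snap("w6"); w=w[...,::-1]; c=cam("wrist",T)
yaw=np.arctan2(-T[1,0],-T[0,0]); r=R.from_euler("z",yaw).as_matrix(); o=T[:3,3]+r@[.108,0,-.036]
def crop(im,c,off,sz,s,x,col=(0,255,0)):
    b=cv2.resize(im[off[1]:off[1]+sz[1],off[0]:off[0]+sz[0]],None,fx=s,fy=s,interpolation=cv2.INTER_CUBIC)
    for h,cl in((0,(0,0,255)),(.008,col)):
        cv2.polylines(b,[((proj(c,plate_corners(x[0],x[1],x[2],0,.195,h))-off+.5)*s).astype(np.int32)],True,cl,1)
    return b
x=o+r@[-.008,0,0]; x=[x[0],x[1],yaw]
A=crop(w,c,(175,260),(200,80),4,x)          # 800x320
B=crop(cv2.imread("pics/side6.png"),cam("side"),(230,115),(66,46),6,x); B=cv2.resize(B,(400,280))
C=crop(cv2.imread("pics/top6.png"),cam("top"),(315,135),(66,46),6,x); C=cv2.resize(C,(400,280))
cv2.imwrite("pics/cmp6.png",np.vstack([A,np.hstack([B,C])])); print(x,proj(c,plate_corners(x[0],x[1],x[2],0,.195,.008)))
```

```text
[np.float64(0.6140820066457932), np.float64(-0.22335866640713284), np.float64(-0.03670731363918783)] [[206.2105 337.9822]
 [344.1493 337.9312]
 [337.0315 415.2021]
 [213.5362 415.2308]]
```

View pics/cmp6.png

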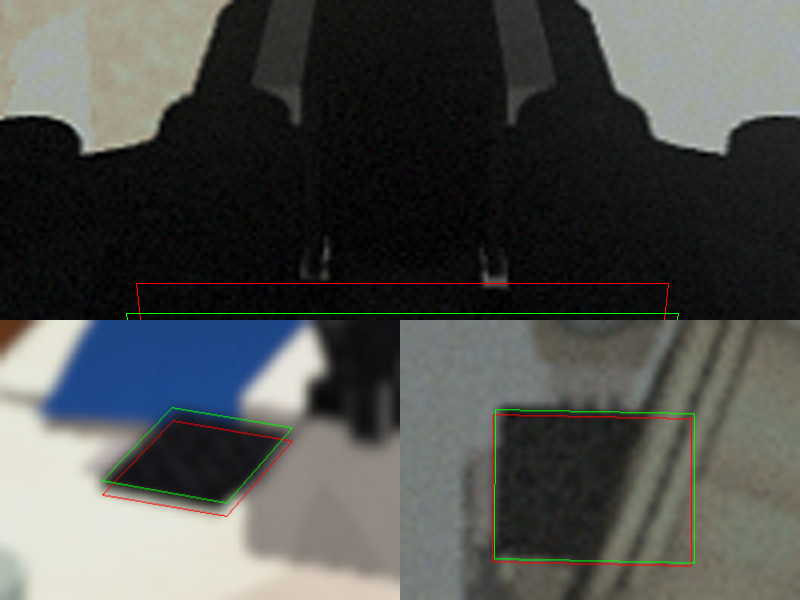

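The composite shows the plate flat and square on the blade, with its overlay centred about 8 mm behind the blade origin; the arm hides its right part in the top view. I'll cross-check the rack's x in the top and side cameras.

Run:
```python
from pf2 import *
smp=lambda g,p:map_coordinates(g,[p[:,1],p[:,0]],order=1)
def rails(yaw,x,y):
    r=R.from_euler("z",yaw).as_matrix(); out=[]
    return r,np.array([x,y,.04])
for v in ("top","side"):
    im=cv2.imread(f"pics/{v}{0 if v=='top' else 2}.png").astype(float).mean(2); im=cv2.GaussianBlur(im,(3,3),0); c=cam(v)
    r,o=rails(-.038,.614,-.224)
    for s in(-1,1):
        t=np.arange(-.08,.081,.004)
        prof=np.mean([smp(im,proj(c,np.c_[t,np.full(len(t),s*.035+d),np.zeros(len(t))]@r.T+o)) for d in(-.003,0,.003)],0)
        print(v,"along",s,dict(zip((t*1000).round().astype(int).tolist(),prof.astype(int).tolist())))
    t=np.arange(-.056,.057,.004)
    prof=np.mean([smp(im,proj(c,np.c_[np.full(len(t),d),t,np.zeros(len(t))]@r.T+o)) for d in(-.03,-.02,-.01,0,.01,.02)],0)
    print(v,"across",dict(zip((t*1000).round().astype(int).tolist(),prof.astype(int).tolist())))
```

```text
top along -1 {-80: 118, -76: 113, -72: 101, -68: 89, -64: 78, -60: 83, -56: 98, -52: 104, -48: 103, -44: 102, -40: 102, -36: 102, -32: 101, -28: 101, -24: 101, -20: 101, -16: 101, -12: 101, -8: 99, -4: 99, 0: 100, 4: 101, 8: 100, 12: 100, 16: 100, 20: 99, 24: 98, 28: 98, 32: 97, 36: 96, 40: 96, 44: 97, 48: 96, 52: 97, 56: 98, 60: 105, 64: 114, 68: 119, 72: 119, 76: 119, 80: 119}
top along 1 {-80: 121, -76: 115, -72: 98, -68: 80, -64: 71, -60: 77, -56: 96, -52: 106, -48: 106, -44: 104, -40: 105, -36: 105, -32: 105, -28: 105, -24: 105, -20: 105, -16: 104, -12: 104, -8: 104, -4: 103, 0: 103, 4: 101, 8: 100, 12: 100, 16: 101, 20: 101, 24: 100, 28: 99, 32: 100, 36: 99, 40: 97, 44: 97, 48: 98, 52: 98, 56: 101, 60: 110, 64: 118, 68: 120, 72: 120, 76: 119, 80: 119}
top across {-56: 119, -52: 119, -48: 115, -44: 109, -40: 104, -36: 102, -32: 96, -28: 83, -24: 88, -20: 110, -16: 120, -12: 120, -8: 120, -4: 120, 0: 120, 4: 119, 8: 120, 12: 119, 16: 118, 20: 114, 24: 105, 28: 101, 32: 103, 36: 104, 40: 99, 44: 97, 48: 109, 52: 119, 56: 120}
side along -1 {-80: 25, -76: 44, -72: 71, -68: 90, -64:
[... 315 characters left out ...]
226, 76: 226, 80: 226}
side along 1 {-80: 35, -76: 61, -72: 97, -68: 133, -64: 151, -60: 146, -56: 139, -52: 141, -48: 145, -44: 150, -40: 155, -36: 159, -32: 162, -28: 162, -24: 161, -20: 160, -16: 163, -12: 164, -8: 162, -4: 159, 0: 160, 4: 163, 8: 162, 12: 160, 16: 159, 20: 161, 24: 163, 28: 164, 32: 165, 36: 168, 40: 168, 44: 166, 48: 164, 52: 168, 56: 180, 60: 199, 64: 216, 68: 224, 72: 221, 76: 208, 80: 188}
side across {-56: 222, -52: 217, -48: 209, -44: 199, -40: 188, -36: 176, -32: 166, -28: 162, -24: 165, -20: 178, -16: 194, -12: 208, -8: 214, -4: 212, 0: 200, 4: 180, 8: 157, 12: 139, 16: 131, 20: 135, 24: 146, 28: 156, 32: 162, 36: 162, 40: 160, 44: 162, 48: 173, 52: 190, 56: 204}
```

The rack pose is confirmed. Lowering gently.

Call:
send_rows(motion="1 0 0 0.4 0; 1 0 0 1.2 0; 1 0 0 2.4 0; 1 0 0 3.9 0; 1 0 0 5.5 0")

```text
clock: 14.7
eef_pos: [0.5137, -0.2201, 0.172]
tool_rot: [0.019, 1.0, 0.0, -0.0]
ft_force: [0.0, 0.1, -1.8]
grip_width: 0.0166
grasp_force: 61.3
```

Call:
send_rows(motion="1 0 0 1.6 0; 1 0 0 3.2 0; 1 0 0 4.6 0; 1 0 0 5.8 0; 1 0 0 6.8 0")

```text
clock: 15.2
eef_pos: [0.5134, -0.2199, 0.1039]
tool_rot: [0.019, 1.0, 0.0, -0.001]
ft_force: [-0.1, 0.4, -1.7]
grip_width: 0.0171
grasp_force: 61.3
```

Call:
send_rows(motion="1 0 0 0.7 0; 1 0 0 1.2 0; 1 0 0 1.6 0; 1 0 0 1.9 0; 1 0 0 2.1 0")

```text
clock: 15.7
eef_pos: [0.5142, -0.2203, 0.0847]
tool_rot: [0.019, 1.0, -0.0, 0.0]
ft_force: [0.2, 0.7, -1.5]
grip_width: 0.0169
grasp_force: 61.3
```

Run:
```python
from h import *
T=pose();print(T[:3,3],np.arctan2(-T[1,0],-T[0,0]))
```

```text
[ 0.5142 -0.2203  0.0847] -0.03778292580763265
```

Call:
send_rows(motion="1 0 0 0.2 0; 1 0 0 0.4 0; 1 0 0 0.6 0; 1 0 0 0.75 0; 1 0 0 0.9 0")

```text
clock: 16.2
eef_pos: [0.514, -0.2202, 0.0755]
tool_rot: [0.019, 1.0, -0.0, 0.0]
ft_force: [-0.4, -0.8, -2.0]
grip_width: 0.0173
grasp_force: 61.3
```

Call:
send_rows(motion="1 0 0 0.1 0; 1 0 0 0.2 0; 1 0 0 0.3 0; 1 0 0 0.4 0; 1 0 0 0.5 0")

```text
clock: 16.7
eef_pos: [0.5141, -0.2202, 0.0706]
tool_rot: [0.019, 1.0, -0.0, 0.0]
ft_force: [1.3, 0.8, -1.4]
grip_width: 0.0171
grasp_force: 61.4
```

Call:
send_rows(motion="1 0 0 0.2 0; 1 0 0 0.5 0; 1 0 0 0.8 0; 1 0 0 1.1 0; 1 0 0 1.2 0")

```text
clock: 17.2
eef_pos: [0.5137, -0.22, 0.0579]
tool_rot: [0.019, 1.0, 0.0, -0.0]
ft_force: [-0.0, 0.3, -1.4]
grip_width: 0.017
grasp_force: 61.4
```

Run:
```python
from pf2 import *
T=pose();print(T[:3,3],np.arctan2(-T[1,0],-T[0,0]))
for v in("side","top"): cv2.imwrite(f"pics/{v}7.png",vision.camera(v)[...,::-1])
est(7,.04,(.614,-.224,-.036),None)
```

```text
[ 0.5137 -0.22    0.0579] -0.0377875548963647
('side',) [ 0.6159 -0.2225 -0.0237] -45.9 [[46.0, 42.0, 100.0]]
('top',) [ 0.6159 -0.2258 -0.0514] -29.7 [[30.0, 64.0, 96.0]]
('side', 'top') [ 0.616  -0.2254 -0.0527] -74.9 [[45.0, 42.0, 100.0], [30.0, 64.0, 96.0]]
```

Call:
send_rows(motion="1 0.7 0 0 0; 1 2.5 0 0 0; 1 5 0 0 0; 1 8 0 0 0; 1 11 0 0 0")

```text
clock: 17.8
eef_pos: [0.4028, -0.2159, 0.0587]
tool_rot: [0.019, 1.0, -0.0, 0.0]
ft_force: [-0.5, 0.5, -1.0]
grip_width: 0.0168
grasp_force: 61.4
```

Call:
send_rows(motion="1 2 0 0 0; 1 3 0 0 0; 1 3 0 -3 0; 1 3 0 -7 0; 1 3 0 -10 0")

```text
clock: 18.3
eef_pos: [0.3749, -0.2153, 0.1608]
tool_rot: [0.019, 1.0, -0.001, 0.001]
ft_force: [0.8, 0.1, -0.3]
grip_width: 0.0167
grasp_force: 61.4
```

Call:
send_rows(motion="1 -1 4 0 0; 1 -2 8 0 0; 1 -3 12 0 0; 1 -4 16 0 0; 1 -5 20 0 0")

```text
clock: 18.8
eef_pos: [0.4325, -0.0153, 0.1591]
tool_rot: [0.019, 1.0, 0.0, 0.001]
ft_force: [0.5, -0.7, -1.8]
grip_width: 0.017
grasp_force: 61.5
```

Call:
send_rows(motion="1 -0.3 2.5 0 -0.04; 1 -0.5 4 0 -0.088; 1 -0.5 4 0 -0.088; 1 -0.5 4 0 -0.088; 1 -0.5 4 0 -0.088")

```text
clock: 19.3
eef_pos: [0.4382, 0.0222, 0.1586]
tool_rot: [-0.024, 1.0, -0.0, 0.0]
ft_force: [0.4, 0.2, -1.3]
grip_width: 0.0171
grasp_force: 61.5
```

Run:
```python
from pf2 import *
T=pose();yaw=np.arctan2(-T[1,0],-T[0,0]);print(T[:3,3],yaw, R.from_euler("z",yaw).apply([.108,0,-.036])+T[:3,3])
for v in("side","top"): cv2.imwrite(f"pics/{v}8.png",vision.camera(v)[...,::-1])
est(8,.04,(.614,-.224,-.036),None)
```

```text
[0.4382 0.0222 0.1586] 0.04884535390633033 [0.546  0.0275 0.1226]
('side',) [ 0.616  -0.2242 -0.0386] -44.1 [[44.0, 42.0, 100.0]]
('top',) [ 0.6161 -0.2247 -0.0832] -54.2 [[54.0, 37.0, 97.0]]
('side', 'top') [ 0.6163 -0.2245 -0.0863] -97.8 [[44.0, 43.0, 100.0], [54.0, 37.0, 97.0]]
```

Call:
send_rows(motion="1 0 0 1.5 0; 1 0 0 4 0; 1 0 0 6.5 0; 1 0 0 8.5 0; 1 0 0 9.8 0")

```text
clock: 19.9
eef_pos: [0.4372, 0.022, 0.0591]
tool_rot: [-0.024, 1.0, -0.0, -0.001]
ft_force: [-0.0, 0.1, -1.0]
grip_width: 0.017
grasp_force: 61.5
```

Call:
send_rows(motion="1 0 0 0.6 0; 1 0 0 1 0; 1 0 0 1.3 0; 1 0 0 1.5 0; 1 0 0 1.6 0")

```text
clock: 20.4
eef_pos: [0.4386, 0.0228, 0.0449]
tool_rot: [-0.025, 1.0, 0.0, 0.0]
ft_force: [0.5, 0.4, -1.4]
grip_width: 0.017
grasp_force: 61.5
```

Call:
send_rows(motion="1 0 0 0.1 0; 1 0 0 0.2 0; 1 0 0 0.3 0; 1 0 0 0.3 0")

```text
clock: 20.8
eef_pos: [0.4382, 0.0229, 0.0416]
tool_rot: [-0.025, 1.0, 0.0, 0.0]
ft_force: [-0.5, 0.1, -1.6]
grip_width: 0.0169
grasp_force: 61.5
```

Call:
send_rows(motion="1 0 0 0.1 0; 1 0 0 0.1 0; 1 0 0 0.1 0")

```text
clock: 21.1
eef_pos: [0.4382, 0.0229, 0.0409]
tool_rot: [-0.025, 1.0, 0.0, 0.0]
ft_force: [-2.4, -1.2, 4.4]
grip_width: 0.0169
grasp_force: 62.3
```

Call:
send_rows(motion="1 0 0 0.1 0; 1 0 0 0.1 0; 1 0 0 0.1 0")

```text
clock: 21.4
eef_pos: [0.438, 0.0229, 0.0404]
tool_rot: [-0.025, 1.0, 0.0, 0.0]
ft_force: [-4.9, -0.7, 9.7]
grip_width: 0.017
grasp_force: 63.1
```

Call:
send_rows(motion="1 0 0 -0.1 0; 1 0 0 -0.1 0; 0.55 0 0 -0.1 0; 0.5 0 0 -0.1 0; 0.4 0 0 -0.1 0")

```text
clock: 21.9
eef_pos: [0.4382, 0.0228, 0.0403]
tool_rot: [-0.025, 1.0, -0.0, -0.0]
ft_force: [0.1, 0.1, 0.1]
grip_width: 0.0256
grasp_force: 0.0
```

Call:
send_rows(motion="0.2 0 0 0 0; 0 0 0 0 0; -0.5 0 0 0 0; -1 0 0 0 0; -1 0 0 0 0")

```text
clock: 22.4
eef_pos: [0.4382, 0.0229, 0.0406]
tool_rot: [-0.025, 1.0, 0.0, 0.0]
ft_force: [-0.7, -0.2, -0.7]
grip_width: 0.0834
grasp_force: 0.0
```

Call:
send_rows(motion="-1 0 0 0 0; -1 0 0 -1 0; -1 0 0 -4 0; -1 0 0 -8 0; -1 0 0 -12 0")

```text
clock: 22.9
eef_pos: [0.4376, 0.0228, 0.1623]
tool_rot: [-0.025, 1.0, 0.0, -0.0]
ft_force: [1.7, 1.0, -0.0]
grip_width: 0.0855
grasp_force: 0.0
```

Call:
send_rows(motion="-1 0 0 -4 0; -1 0 0 -9 0; -1 0 0 -9 0; -1 0 0 -9 0")

```text
clock: 23.3
eef_pos: [0.4391, 0.0229, 0.2526]
tool_rot: [-0.025, 1.0, 0.0, 0.002]
ft_force: [-0.5, 0.6, -0.7]
grip_width: 0.0854
grasp_force: 0.0
```

Run:
```python
from pf2 import *
T,im=snap("w9"); print(T[:3,3],np.arctan2(-T[1,0],-T[0,0]))
c=cam("wrist",T); im=im[...,::-1]; g=cv2.GaussianBlur(im,(3,3),0).max(2); hsv=cv2.cvtColor(im,cv2.COLOR_BGR2HSV)
P=np.array([(a,b,.0025) for a,b in((-.045,-.02),(-.045,.02),(.05,.02),(.05,-.02))])
f=lambda x:np.c_[P[:,:2]@R.from_euler("z",x[2]).as_matrix()[:2,:2].T+x[:2],np.full(4,.0055)]
p=proj(c,f([.546,.028,.05])); lo=p.min(0).astype(int)-8;hi=p.max(0).astype(int)+8; print(p.round(0).tolist())
m=np.zeros(g.shape,bool); m[lo[1]:hi[1],lo[0]:hi[0]]=True
k=(m&(hsv[...,1]<70)&(g>60)).astype(np.uint8); k=cv2.morphologyEx(cv2.morphologyEx(k,cv2.MORPH_CLOSE,np.ones((9,9))),cv2.MORPH_OPEN,np.ones((17,17)))
q=quad(k); print(q.round(1).tolist(),fit(c,q,f,[.546,.028,.05]))
```

```text
[0.4391 0.0229 0.2526] 0.050159305106641676
[[261.0, 227.0], [290.0, 227.0], [289.0, 288.0], [262.0, 288.0]]
[[290.0, 228.0], [290.0, 289.0], [263.0, 289.0], [263.0, 228.0]] (array([0.5476, 0.0299, 0.0503]), np.float64(0.6058528171253934))
```

Call:
send_rows(motion="-1 -0.9 -4.5 0 0; -1 -1.8 -9 0 0; -1 -2.7 -13.5 0 0; -1 -3.6 -18 0 0; -1 -4.5 -22.5 0 0.05")

```text
clock: 23.85
eef_pos: [0.4934, -0.2009, 0.2486]
tool_rot: [0.0, 1.0, 0.001, -0.002]
ft_force: [1.4, 0.0, 0.2]
grip_width: 0.0852
grasp_force: 0.0
```

Call:
send_rows(motion="-1 0 -1.4 0 0.038; -1 0 -1.4 0 0.038; -1 0 -1.4 0 0.038; -1 0 -1.4 0 0.038")

```text
clock: 24.25
eef_pos: [0.4939, -0.2121, 0.2501]
tool_rot: [0.018, 1.0, 0.001, -0.001]
ft_force: [-0.8, -0.1, -0.4]
grip_width: 0.0855
grasp_force: 0.0
```

Run:
```python
from pf2 import *
T,im=snap("w10"); c=cam("wrist",T); im=im[...,::-1]; g=cv2.GaussianBlur(im,(3,3),0).max(2)
print(T[:3,3],[(np.round(d["rect"],1).tolist(),round(d["conf"],2)) for d in boxes_of("wrist","spot_plate")])
f=lambda x:plate_corners(x[0],x[1],x[2],0,.04)
p=proj(c,f([.614,-.224,-.038])); print(p.round(1).tolist()); lo=p.min(0).astype(int)-9;hi=p.max(0).astype(int)+9
for th in(60,75):
    k=np.zeros(g.shape,np.uint8); k[lo[1]:hi[1],lo[0]:hi[0]]=g[lo[1]:hi[1],lo[0]:hi[0]]<th
    k=cv2.morphologyEx(cv2.morphologyEx(k,cv2.MORPH_CLOSE,np.ones((9,9))),cv2.MORPH_OPEN,np.ones((21,21)))
    q=quad(k); print(th,q.round(1).tolist(),fit(c,q,f,[.614,-.224,-.038]))
for r in(250,): pass
# rail edges past the plate: near (x=-.05) and far (x=+.05) rows
s=R.from_euler("z",-.038).as_matrix(); o=np.array([.614,-.224,.04]); gg=g.astype(float)
smp=lambda p:map_coordinates(gg,[p[:,1],p[:,0]],order=1).astype(int)
t=np.arange(-.052,.053,.002)
for x in(-.05,.05): print(x,dict(zip((t*1000).round().astype(int).tolist(),smp(proj(c,np.c_[np.full(len(t),x),t,0*t]@s.T+o)).tolist())))
t=np.arange(-.07,.071,.002)
for y in(-.035,.035): print(y,dict(zip((t*1000).round().astype(int).tolist(),smp(proj(c,np.c_[t,np.full(len(t),y),0*t]@s.T+o)).tolist())))
```

```text
[ 0.4939 -0.2121  0.2501] [([269.4, 281.6, 71.7, 53.7], 0.75)]
[[232.3, 257.1], [306.2, 257.2], [304.5, 306.1], [234.5, 306.0]]
60 [[234.0, 254.39999389648438], [304.70001220703125, 257.70001220703125], [302.6000061035156, 306.3999938964844], [234.0, 304.3999938964844]] (array([ 0.6128, -0.2247, -0.0719]), np.float64(0.9571014655030592))
75 [[306.0, 256.6000061035156], [302.5, 306.3999938964844], [234.0, 304.6000061035156], [234.0, 254.39999389648438]] (array([ 0.6124, -0.2242, -0.0707]), np.float64(0.7221233101598703))
-0.05 {-52: 146, -50: 146, -48: 144, -46: 141, -44: 141, -42: 127, -40: 120, -38: 121, -36: 119, -34: 117, -32: 113, -30: 116, -28: 117, -26: 81, -24: 76, -22: 103, -20: 108, -18: 108, -16: 107, -14: 108, -12: 109, -10: 110, -8: 109, -6: 105, -4: 103, -2: 106, 0: 108, 2: 108, 4: 110, 6: 111, 8: 111, 10: 111, 12: 110, 14: 107, 16: 92, 18: 88, 20: 89, 22: 91, 24: 91, 26: 73, 28: 96, 30: 124, 32: 124, 34: 125, 36: 125, 38: 125, 40: 122, 42: 124, 44: 131, 46: 145, 48: 147, 50: 145, 52: 145}
0.05 {-52: 145, -50: 145, -48: 144, -46: 145, -44: 138, -42: 116, -40: 110, -38: 1
[... 971 characters left out ...]
, 56: 112, 58: 118, 60: 134, 62: 143, 64: 144, 66: 144, 68: 144, 70: 144}
0.035 {-70: 75, -68: 76, -66: 64, -64: 52, -62: 54, -60: 86, -58: 123, -56: 126, -54: 125, -52: 123, -50: 124, -48: 124, -46: 124, -44: 123, -42: 124, -40: 123, -38: 122, -36: 122, -34: 95, -32: 53, -30: 32, -28: 31, -26: 31, -24: 35, -22: 41, -20: 35, -18: 30, -16: 29, -14: 29, -12: 29, -10: 29, -8: 36, -6: 39, -4: 33, -2: 36, 0: 39, 2: 33, 4: 28, 6: 28, 8: 28, 10: 27, 12: 30, 14: 38, 16: 35, 18: 30, 20: 36, 22: 37, 24: 30, 26: 27, 28: 26, 30: 26, 32: 28, 34: 36, 36: 38, 38: 32, 40: 32, 42: 68, 44: 106, 46: 113, 48: 112, 50: 112, 52: 110, 54: 110, 56: 110, 58: 114, 60: 131, 62: 144, 64: 143, 66: 143, 68: 143, 70: 143}
```

The plate is about 1.5 mm off centre and 2.6° off square. The spatula stands flat on the mat and the arm is clear, so I'm handing in.

```bash
python3 -c "
from workcell import workorder; print(workorder.job_done())"
```

```text
the job is handed in; nothing more can be done
None
```

The job is handed in at about 24 s on the clock: the dark spot plate sits on the level rack (measured about 1.5 mm off centre and 2.6° off square), the spatula stands blade-down on the cork mat, and as far as I can tell nothing else was touched.

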